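# Pull a spring to its test length on the bench tester and hold it

### The arm

A 6-joint arm with a two-finger parallel gripper is mounted at the origin on a cart in front of the work surface, level with it; the furniture and walls round the work are solid. World frame = base frame: x ahead of the robot, y to its left, z up, the work surface at z = 0. Lengths are in m, angles in degrees, forces in N, time in s.
With the tool pointing down it reaches from about 0.225 to 0.875 m from the base axis. Payload 3.4 kg.
Tool frame: the origin (TCP) lies at the very end of the fingers, on their centre line; the grasp point (between the pads) lies 19 mm behind it; y points along the fingers, x is the direction in which the jaws open and shut, and the axes are right-handed (so a half turn about y gives the same grasp; the last joint's range is limited). The gripper opens to 85 mm and grips with 20 to 120 N. Pads are 22 mm wide; open, the fingers measure 114 mm over their backs; the gripper's body (76 mm by 85 mm) begins 54 mm behind the grasp point. The pads swing forward as they close: fully open they stand 13 mm farther back than shut.
Start: joints at [61.536, 15.808, 86.224, -0, 77.962, -6.933], TCP at [0.211, 0.535, 0.231] pointing down, gripper open.
Joint ranges: [-165.64, 165.64], [-43.16, 119.46], [12.63, 154.43], [-67.54, 247.53], [6.08, 155.33], [-154.97, 154.97]. Speed limits (degrees/s): [147.25, 147.25, 180, 180, 180, 180].

### API

Orientations are given as [roll, pitch, yaw] about the fixed x, y, z axes, in that order (R = Rz(yaw) Ry(pitch) Rx(roll)).
In Python, from bench import * gives the robot as it stands.
- The arm moves only by the tool jog_arm, never from a script. Its argument "moves" is a list that holds one entry, the list of rows, each a list of 5 numbers: the shift along the tool's x, y, z as a fraction of full scale, then the turn about the tool's y as a fraction of full scale, then the gripper's target within -1 to 1 (fully open at 1, half-way at 0, shut at -1). In form: [[[tx, ty, tz, yaw, grip], ...]]. A call has 1 to 10 rows; each row is the pose to reach, as a shift and turn from the pose commanded when the call began, along the tool's axes at that moment; what a row does not reach only later rows make up. Full scale, the value 1, is 0.2 m for a shift and 30 degrees for a turn. A row lasts 1/10 s, in which the tool goes at most 50 mm and 8.59 degrees, less where a joint would pass 70% of its speed; a pose out of reach is approached as far as the arm can. A call with a number of a shift or a turn outside -1 to 1 is refused whole. A call with a gripper value outside its range is refused whole. The fingers move at their own pace and stop on an object; "squeeze" is the grip in N (left out, the last holds). Time passes only in rows, so rows that repeat a pose let the fingers close. It gives the time, the measured TCP pose, the force and the opening at its end, in the units of the state.
- get_obs(): the state, without advancing time (a new reading comes with each control period).
- snapshot(name): name is "scene" or "side" or "wrist"; returns a dict with "image" (384x512x3 uint8, red, green, blue), "depth" (384x512 float32, m along the optical axis (not along the pixel's ray), 0 where there is no reading), "fovy" (degrees; the focal length in pixels is half the picture's height over the tangent of half this angle, whatever the lens; pixels are square), "cx", "cy" (the principal point, pixels), "extrinsics" (4x4, takes a point from camera to world coordinates). Camera axes: x right, y up, looking along -z (the intrinsics and any distortion apply to the point x, -y, -z); pixel columns grow to the right and rows downward; lengths in m; the calibration is good to about 2 mm. A picture is of the moment at which its call begins.
- job_done(): hands the job in, once; it reports no verdict.
The state is a dict: "time": time; "joints": joint angles; "dq": joint speeds; "tau": joint torques, N m; "eef_pos": TCP position; "eef_rot": TCP orientation; "contact_force": force on the tool from outside, world axes, zero at the start; "torque": the same for the moment, N m; "grip_width": opening from 0.0 (shut) to 1.0 (fully open).
Only numpy, scipy, OpenCV 4.12 (cv2) and the standard library are available. Lean on these libraries where they do the work, as an engineer would, in place of code of your own. Each camera call takes 0.05 s, during which the arm holds its last target. There are 200 camera calls.

### The job

Set up the bench spring tester with the longer of the two loose steel gauge strips: slide it lengthwise into the tester's slotted holder until it is fully home against the end stop, and let go of it. Then grip the upright knob on the spring-return carriage and pull the spring out until the carriage's index finger is level with the free end of that strip, taking care not to stretch the spring well past that mark; finish while still holding the carriage there, steady, so the force can be read. Leave the other things on the desk where they are.

Things in the scene. Friction and masses are not known exactly. Their poses are not given: they have to be found in the camera images.
- tester: Bench spring tester, fixed: grey plate 320 x 180 mm, top 12 mm above the desk. Origin on the desk; x runs back from the front rod block to the dial gauge (x 98 to 160 mm, 68 mm high; the rest but the knob is under 53 mm), y left, z up; turned up to 0.2 rad. Two rods along x carry the carriage in the middle; a spring pulls it back to the gauge. Slotted strip holder on the left, at y = 100 mm.
- slot_mouth (a point): Middle of the slot floor at the holder's entrance, 30 mm above the desk, at x = 40, y = 100 mm in the tester; axes as the tester's. The slot runs from here along +x, 40 mm deep, 28 wide, 13 high, its cheeks (to 36 mm) and roof flared at the entrance. In front of it (100 mm towards -x) a 12 mm wide rib, level with the slot floor, carries the strip's outer part; fingers fit on both sides.
- slot_end (a point): Middle of the slot floor at the end stop, 40 mm beyond slot_mouth along x; axes as the tester's. With the long strip fully home its origin is 75 mm before this point (35 mm outside the mouth) and 110 mm of it stand out to the front.
- carriage (a joint): How far the carriage is pulled out along the tester's -x, in m: 0 home, stop at 0.120. The spring pulls back with about 3 N at home plus 0.9 N per 10 mm (12 N at 0.100) and returns it when let go. With the long strip fully home, the index meets its free end at 0.100; beyond 0.112 the spring is overstretched.
- index (a point): Tip of the carriage's index finger (underside, middle of its 3 mm width), 44 mm above the desk, moving with the carriage. It reaches from the carriage to the right edge of a seated strip, 6 mm above its top. At home it is 10 mm in front of the slot mouth.
- pull_knob (a point): Upright black round knob on the carriage, 22 mm in diameter, top 84 mm above the desk. This point is its underside centre, 44 mm above the desk, where a 30 mm wide foot is 4 mm thick. Free on all sides; moves with the carriage.
- long_strip: The long gauge strip: plain flat steel bar 150 x 25 x 8 mm, about 0.24 kg, loose and flat on the desk, left or right of the tester. Origin at the centre of its underside, x along its length, z up. Both ends are alike; either may go in first. Grip it across its 25 mm width, at its middle.
- short_strip: The short gauge strip, a like bar 110 x 25 x 8 mm for another spring, on the other side of the tester; not needed. Origin at the centre of its underside, x along its length.
- calliper: Bystander: calliper, 77 x 249 x 15 mm, lying at the left; origin at the centre of its underside.
- spring_carton: Bystander: small brown carton, 66 x 71 x 90 mm, at the right behind; origin at the centre of its underside.
- pen: Bystander: pen, 145 mm long, lying at the left behind; origin at the centre of its underside.
- bracket: Bystander: aluminium angle bracket, 34 x 40 x 40 mm, at the front, just right of the tester; origin at the centre of its underside.

How it is judged (in metres and radians):
On the way:
1. the long strip lies fully home in the slotted holder and has been let go of (x of long_strip in the frame of slot_end between -0.08 and -0.07 m and y of long_strip in the frame of slot_end between -0.007 and 0.007 m and z of long_strip in the frame of slot_end between -0.003 and 0.003 m and angle between the x axis of long_strip and the x axis of slot_end, either way round below 0.1 rad and angle between long_strip's own z axis and vertical below 0.06 rad and contact force between the fingers and long_strip below 0.1 N and linear speed of long_strip below 0.02 m/s), for 0.2 s.
At the end, for the whole second after the job is handed in: The long strip lies untouched in the slot, its end within 5 mm of the end stop, in line to 0.1 rad; the index is level with the strip's free end within 5 mm; the fingers hold the knob (over 3 N of contact) and the carriage stands still (under 10 mm/s) (x of long_strip in the frame of slot_end between -0.08 and -0.07 m and y of long_strip in the frame of slot_end between -0.007 and 0.007 m and z of long_strip in the frame of slot_end between -0.003 and 0.003 m and angle between the x axis of long_strip and the x axis of slot_end, either way round below 0.1 rad and angle between long_strip's own z axis and vertical below 0.06 rad and (x of index in the frame of long_strip between -0.08 and -0.07 m or x of index in the frame of long_strip between 0.07 and 0.08 m) and contact force between the fingers and carriage above 3 N and velocity of joint carriage between -0.01 and 0.01 m/s and contact force between the fingers and long_strip below 0.1 N); the arm keeps its last pose, push and grip.
It fails at once if the spring is overstretched: the carriage is pulled more than 12 mm past the mark (beyond 0.112 m) (value of joint carriage above 0.112 m).
It fails at once if the short strip or another loose thing on the desk is moved by more than 30 mm (distance of any of short_strip, calliper, spring_carton, pen, bracket from where it was at the start of the episode above 0.03 m).
It also fails if it takes over 61 s, if anything falls off the work surface, if the arm or the gripper's body presses on something with over 40 N, if the wrist force passes 120 N, or if a joint passes its speed limit or range.

## Working session

There is one attempt and no reset: what is moved stays moved. The work goes in short steps, Python scripts to look and compute and a tool call to move; the robot and the scene stay as the last step left them, time stands still between calls to the robot, and variables do not carry over. Pictures are saved under pics/ and viewed, about 8 in all and at most 12, crops included, and the job is handed in when it is done.

Besides the shell and the picture viewer there is one more tool, called after "Emit:" as name([rows], argument=value, ...), one row to a line, values as JSON. jog_arm: Moves the arm, as the interface text tells. Shift numbers are shares of 0.2 m and turn numbers shares of 30 degrees, none past 1 either way. Its arguments: {"type":"object","properties":{"moves":{"type":"array"},"squeeze":{"type":"number"}},"required":["moves"]}

```bash
mkdir -p pics; cat > h.py <<'E'
from bench import *
import numpy as np, cv2
def snap(n,f):
    s=snapshot(n); np.savez(''+f+'.npz',**s); cv2.imwrite('pics/'+f+'.png',s['image'][:,:,::-1]); return s
def load(f): return dict(np.load(''+f+'.npz'))
def ray(s,u,v):
    f=192/np.tan(np.radians(float(s['fovy']))/2)
    d=np.array([(u-float(s['cx']))/f,-(v-float(s['cy']))/f,-1]); E=s['extrinsics']; return E[:3,3],E[:3,:3]@d
def atz(s,u,v,z):
    o,d=ray(s,u,v); return o+d*(z-o[2])/d[2]
def cloud(s):
    v,u=np.mgrid[:384,:512]; f=192/np.tan(np.radians(float(s['fovy']))/2); D=s['depth']
    P=np.stack([(u-float(s['cx']))/f*D,-(v-float(s['cy']))/f*D,-D],-1); E=s['extrinsics']; return P@E[:3,:3].T+E[:3,3]
E
python3 - <<'E'
from h import *
o=get_obs();print(o)
a=snap('scene','s0');b=snap('side','d0');c=snap('wrist','w0')
for s in(a,b,c):print({k:s[k] for k in s if k not in('image','depth')})
cv2.imwrite('pics/all0.png',np.vstack([np.hstack([a['image'],b['image']])])[:,:,::-1][:, :])
im=cv2.resize(a['image'],(800,600),interpolation=cv2.INTER_CUBIC);cv2.imwrite('pics/s0b.png',im[:,:,::-1])
E
```

```text
{'time': 0.0, 'joints': array([ 6.15360556e+01,  1.58474612e+01,  8.62951524e+01, -1.23599907e-03,
        7.79624009e+01, -6.93288915e+00]), 'dq': array([0.03729994, 0.00226239, 0.03340816, 0.04636695, 0.04891274,
       0.05917507]), 'tau': array([-1.80532192e-03, -4.16776049e+01, -2.45813155e+01, -2.38882112e-04,
        1.09700594e-02, -4.75814758e-06]), 'eef_pos': array([0.21078636, 0.53440036, 0.23044179]), 'eef_rot': array([-89.98852355,   0.10439249,  68.46921409]), 'contact_force': array([ 0.46036783, -0.50437521,  0.36177184]), 'torque': array([-0.00399157, -0.01888007, -0.016289  ]), 'grip_width': 0.9988657940251765}
{'fovy': 56.22734763744124, 'cx': 259.7578980780277, 'cy': 196.84131779246007, 'extrinsics': array([[ 0.62415076,  0.5094062 , -0.59240287, -0.02629105],
       [-0.78130212,  0.40857344, -0.47184185, -0.3909498 ],
       [ 0.00168091,  0.75734607,  0.65301157,  0.71034401],
       [ 0.        ,  0.        ,  0.        ,  1.        ]])}
{'fovy': 52.60258475976167, 'cx': 258.5501089698385, 'cy': 187.376723968229, 'extrinsics': array([[ 0.9408837 ,  0.21512163, -0.26164967,  0.27014508],
       [-0.33864812,  0.61435547, -0.71266037, -0.70791564],
       [ 0.00743725,  0.7591377 ,  0.65088758,  0.76580879],
       [ 0.        ,  0.        ,  0.        ,  1.        ]])}
{'fovy': 60.43727478777531, 'cx': 258.40113120984313, 'cy': 197.66980076784833, 'extrinsics': array([[ 0.36781527, -0.89489314, -0.25274136,  0.14761227],
       [ 0.92989481,  0.35316348,  0.10281632,  0.56027608],
       [-0.00275059, -0.27284029,  0.96205541,  0.3744366 ],
       [ 0.        ,  0.        ,  0.        ,  1.        ]])}
```

View pics/s0b.png

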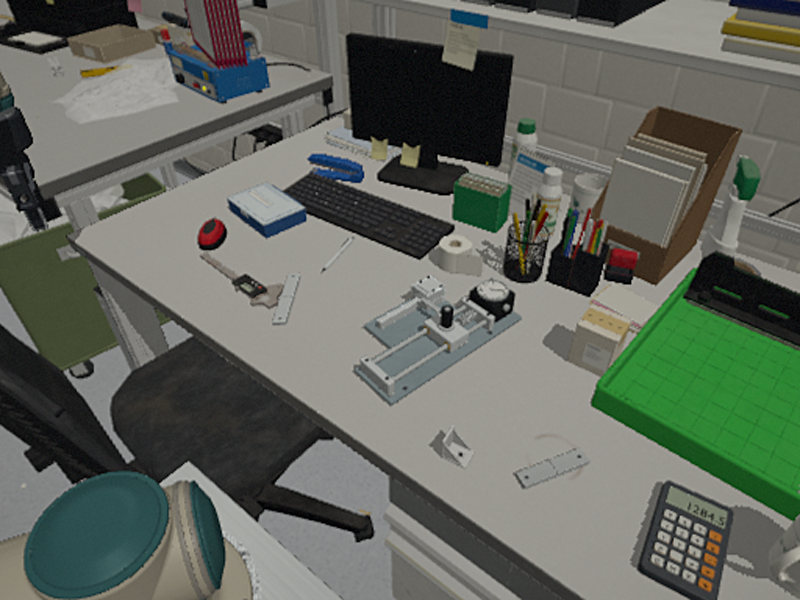

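View pics/w0.png

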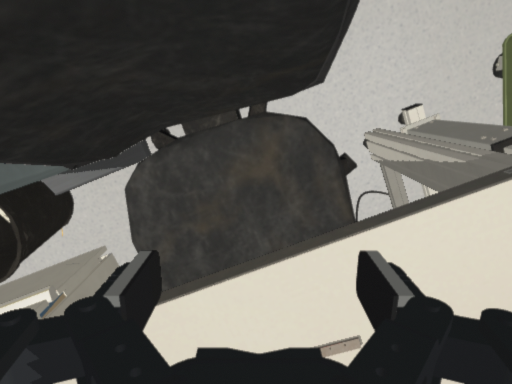

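The scene picture (800x600) shows the tester at about (440,335), one strip at (287,297) beside the calliper and the other at (552,467). The bracket is at (455,447) and the carton at (600,335). Next I'll enlarge crops.

```bash
python3 - <<'E'
from h import *
a=load('s0');b=load('d0')
A=a['image'][160:320,120:390];cv2.imwrite('pics/c1.png',cv2.resize(A,None,fx=2.96,fy=2.96,interpolation=cv2.INTER_CUBIC)[:,:,::-1])
cv2.imwrite('pics/d0b.png',cv2.resize(b['image'],(800,600),interpolation=cv2.INTER_CUBIC)[:,:,::-1])
for n,s in(('scene',a),('side',b)):
    P=cloud(s);m=(P[...,2]>.004)&(P[...,2]<.013)&(s['depth']>0)&(P[...,0]>.2)&(P[...,0]<.9)&(abs(P[...,1])<.7)
    k,l,st,ce=cv2.connectedComponentsWithStats(m.astype(np.uint8))
    for i in range(1,k):
        if 60<st[i,4]<2500:
            q=P[l==i];r=cv2.minAreaRect(q[:,:2].astype(np.float32));print(n,st[i],r[0],r[1],r[2],np.median(q[:,2]).round(4))
E
```

```text
scene [193 129  89  37 430] (0.7577028274536133, 0.37137943506240845) (0.08083554357290268, 0.36345556378364563) 13.002347946166992 0.0103
scene [146 132  50  20  96] (0.6326032876968384, 0.5733156204223633) (0.09037329256534576, 0.19915679097175598) 24.304534912109375 0.0088
scene [205 151  21  23  70] (0.6602670550346375, 0.34664812684059143) (0.13789676129817963, 0.013244655914604664) 13.234173774719238 0.0085
scene [128 161  25  18 123] (0.472225159406662, 0.5111293196678162) (0.12757015228271484, 0.021484464406967163) 88.21382141113281 0.0075
scene [280 166  28  11  64] (0.7716872692108154, 0.11074851453304291) (0.022584516555070877, 0.09866489470005035) 9.678119659423828 0.008
scene [157 175  35  33 478] (0.46963170170783997, 0.34810513257980347) (0.14988136291503906, 0.09390359371900558) 35.99364471435547 0.0083
scene [349 176  30  13  74] (0.8645853996276855, -0.09327898174524307) (0.010067658498883247, 0.09529320150613785) 6.517848968505859 0.0089
scene [233 196  47  26 303] (0.5753692388534546, 0.09678182005882263) (0.08188692480325699, 0.1281030923128128) 79.19389343261719
[... 1649 characters left out ...]
6 0.0068
side [372 201  31  24  79] (0.8678701519966125, -0.09762586653232574) (0.026686254888772964, 0.09841559082269669) 19.33167839050293 0.0085
side [225 203  43  14 173] (0.506461501121521, 0.0410534143447876) (0.041732896119356155, 0.11688006669282913) 78.44890594482422 0.0122
side [217 212 117  20 552] (0.5731579065322876, -0.025436237454414368) (0.04293874278664589, 0.3228372633457184) 78.50922393798828 0.0117
side [221 264  19  18 160] (0.40594345331192017, -0.14731380343437195) (0.03351205214858055, 0.03897149860858917) 7.471317291259766 0.0058
side [249 298  51  18 554] (0.47017425298690796, -0.2677088975906372) (0.027155045419931412, 0.11020232737064362) 60.999202728271484 0.0089
```

View pics/c1.png

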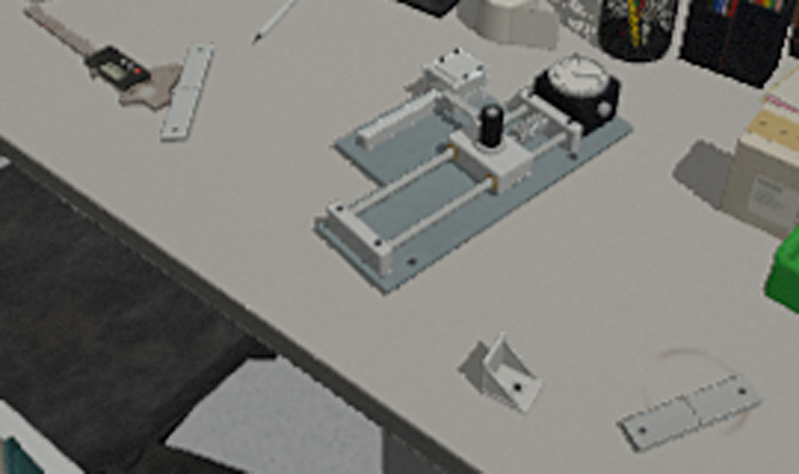

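View pics/d0b.png

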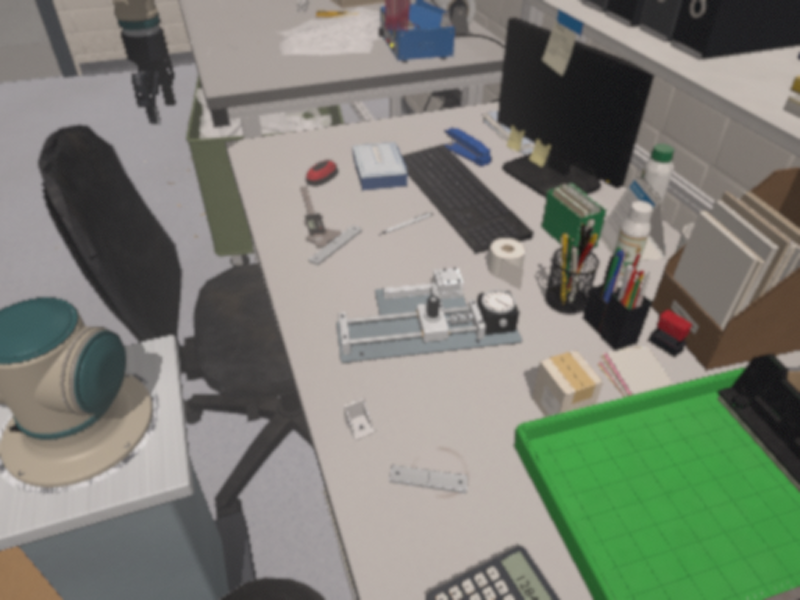

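The left strip is the long one, since the right strip measured 0.110 m. Next come the poses from the crop corners.

```bash
cat >> h.py <<'E'
def mv(p,yaw,o=None):
    "shift/turn fractions from current (nominal, tool down) pose to TCP p, yaw"
    o=o or get_obs(); y0=o['eef_rot'][2]; r=np.radians(y0); d=np.array(p)-o['eef_pos']
    t=[d[0]*np.cos(r)+d[1]*np.sin(r),-d[2],-d[0]*np.sin(r)+d[1]*np.cos(r)]
    return np.round(np.array(t)/.2,3),round(-((yaw-y0+180)%360-180)/30,3)
def rep(p,yaw): print('move',mv(p,yaw),'at',get_obs()['eef_pos'].round(4),get_obs()['eef_rot'].round(2))
E
python3 - <<'E'
from h import *
a=load('s0');b=load('d0')
f=lambda u,v,z:atz(a,u/2.96+120-.33,v/2.96+160-.33,z)[:2].round(4)
print('strip',[f(*c,.008) for c in((193,43),(214,46),(186,139),(161,137))])
pl=[f(*c,.012) for c in((316,229),(386,293),(632,128))];print('plate',pl)
g=lambda u,v,z:atz(b,u/1.5625-.18,v/1.5625-.18,z)[:2].round(4)
print('side strip',[g(*c,.008) for c in((309,261),(318,264),(352,227),(361,231))])
print('side plate',[g(*c,.012) for c in((337,346),(341,360),(521,341))])
print('knob',f(491,107,.084),g(434,295,.084))
rep([.45,.3,.3],68.5)
E
```

```text
strip [array([0.5471, 0.3749]), array([0.5577, 0.3531]), array([0.4368, 0.2641]), array([0.4234, 0.2855])]
plate [array([0.4257, 0.0809]), array([ 0.4087, -0.0142]), array([ 0.7202, -0.0706])]
side strip [array([0.4254, 0.2806]), array([0.4403, 0.2648]), array([0.5419, 0.3693]), array([0.5562, 0.3481])]
side plate [array([0.4157, 0.0235]), array([ 0.4135, -0.0107]), array([ 0.7224, -0.0714])]
knob [0.5884 0.0104] [0.5908 0.0169]
move (array([-0.652, -0.347, -1.543]), np.float64(-0.001)) at [0.2108 0.5345 0.2306] [-8.999e+01  8.000e-02  6.847e+01]
```

```bash
python3 - <<'E'
from h import *
rep([.491,.3175,.2],126.1)
E
```

```text
move (array([-0.495,  0.153, -1.701]), np.float64(-1.921)) at [0.2108 0.5345 0.2306] [-8.999e+01  8.000e-02  6.847e+01]
```

Emit:
jog_arm([
  [[-0.25,0,-0.9,-1,0],[-0.25,0,-0.9,-1,0],[-0.25,0,-0.9,-1,0],[-0.25,0,-0.9,-1,0],[-0.25,0,-0.9,-1,0],[-0.25,0,-0.9,-1,0]],
])

```text
time: 0.75
eef_pos: [0.3608, 0.4215, 0.2309]
eef_rot: [-89.9, -0.0, 98.3]
contact_force: [-0.2, -0.5, -0.6]
grip_width: 0.5
```

```bash
python3 - <<'E'
from h import *
rep([.491,.3175,.2],126.1)
E
```

```text
move (array([-0.608,  0.155, -0.57 ]), np.float64(-0.928)) at [0.3608 0.4215 0.2309] [-89.94  -0.    98.26]
```

Emit:
jog_arm([
  [[-0.608,0.155,-0.57,-0.928,0],[-0.608,0.155,-0.57,-0.928,0],[-0.608,0.155,-0.57,-0.928,0],[-0.608,0.155,-0.57,-0.928,0],[-0.608,0.155,-0.57,-0.928,0],[-0.608,0.155,-0.57,-0.928,0],[-0.608,0.155,-0.57,-0.928,0]],
])

```text
time: 1.45
eef_pos: [0.4894, 0.3203, 0.2005]
eef_rot: [-90.0, -0.1, 126.4]
contact_force: [-0.4, 0.7, -0.6]
grip_width: 0.501
```

```bash
python3 - <<'E'
from h import *
s=snap('wrist','w1');rep([.491,.3175,.2],126.1)
cv2.imwrite('pics/w1b.png',cv2.resize(s['image'],(800,600),interpolation=cv2.INTER_CUBIC)[:,:,::-1])
E
```

```text
move (array([-0.016,  0.003,  0.002]), np.float64(0.01)) at [0.4894 0.3203 0.2006] [-9.001e+01 -4.000e-02  1.264e+02]
```

View pics/w1b.png

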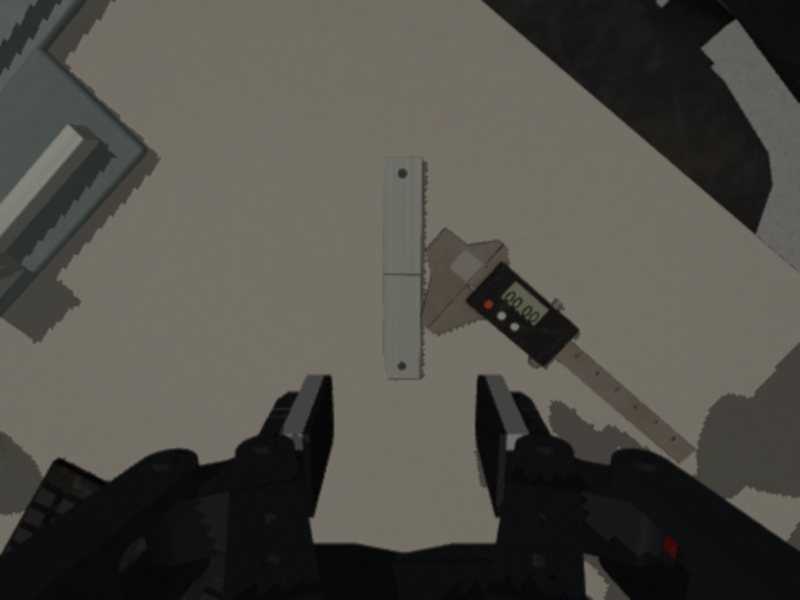

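The wrist view (800x600) shows the long strip from (404,157) to (404,379), with its middle mark at (403,273). The calliper jaw touches its right edge at about (425,250–330), so there is no room for a finger at the middle. I'll grip near the free end at about (404,190), drag the strip clear, then regrip at the middle.

```bash
python3 - <<'E'
from h import *
s=load('w1');g=lambda u,v,z:atz(s,(u+.5)/1.5625-.5,(v+.5)/1.5625-.5,z)[:2]
c=[g(*p,.008) for p in((386,157),(422,157),(386,379),(423,378))]
e1=(c[0]+c[1])/2;e2=(c[2]+c[3])/2;d=e2-e1;print(e1,e2,np.linalg.norm(d),np.linalg.norm(c[0]-c[1]),np.degrees(np.arctan2(d[1],d[0])),(e1+e2)/2)
yaw=np.degrees(np.arctan2(d[1],d[0]))+90;print('yaw',yaw)
t=e1+d*.19
print('cal at',[g(*p,.01).round(4) for p in((425,250),(424,330),(440,230))])
rep([t[0],t[1],.05],yaw); print(t)
E
```

```text
[0.43160446 0.27709831] [0.55215831 0.36616822] 0.14988889529105912 0.022549321304177822 36.45844040753085 [0.49188139 0.32163326]
yaw 126.45844040753084
cal at [array([0.4705, 0.3227]), array([0.5148, 0.3552]), array([0.4543, 0.3227])]
move (array([-0.002,  0.753,  0.218]), np.float64(-0.002)) at [0.4894 0.3203 0.2006] [-9.001e+01 -4.000e-02  1.264e+02]
[0.45450969 0.29402159]
```

Emit:
jog_arm([
  [[0,0.5,0.24,0,-0.1],[0,0.75,0.24,0,-0.1],[0,0.88,0.24,0,-0.1],[0,0.93,0.24,0,-0.1],[0,0.96,0.24,0,-0.1],[0,0.97,0.24,0,-0.1],[0,0.975,0.24,0,-0.1],[0,0.975,0.24,0,-0.1]],
], squeeze=40)

```text
time: 2.3
eef_pos: [0.4542, 0.2918, 0.0075]
eef_rot: [-90.3, 0.0, 126.3]
contact_force: [-0.1, -0.6, 0.9]
grip_width: 0.452
```

Emit:
jog_arm([
  [[0,0.01,0,0,-0.1],[0,0.015,0,0,-0.1],[0,0.02,0,0,-0.1],[0,0.02,0,0,-0.1]],
])

```text
time: 2.7
eef_pos: [0.4522, 0.2904, 0.0014]
eef_rot: [-90.0, -0.0, 126.3]
contact_force: [0.0, 0.2, 0.9]
grip_width: 0.449
```

Emit:
jog_arm([
  [[0,0,0,0,-0.25],[0,0,0,0,-0.35],[0,0,0,0,-0.6],[0,0,0,0,-0.8],[0,0,0,0,-0.8],[0,0,0,0,-0.8]],
])

```text
time: 3.3
eef_pos: [0.4522, 0.2905, 0.0015]
eef_rot: [-90.0, -0.0, 126.3]
contact_force: [-1.0, -0.2, 2.8]
grip_width: 0.274
```

Emit:
jog_arm([
  [[-0.05,0,0,0,-0.8],[-0.12,0,0,0,-0.8],[-0.2,0,0,0,-0.8],[-0.28,0,0,0,-0.8],[-0.33,0,0,0,-0.8],[-0.35,0,0,0,-0.8],[-0.35,0,0,0,-0.8],[-0.35,0,0,0,-0.2],[-0.35,0,0,0,0.1],[-0.35,0,0,0,0.1]],
])

```text
time: 4.3
eef_pos: [0.4936, 0.2334, 0.0009]
eef_rot: [-90.0, 0.0, 126.3]
contact_force: [-0.8, -0.0, 0.2]
grip_width: 0.554
```

Emit:
jog_arm([
  [[0,-0.3,0,0,0.1],[0,-0.6,0,0,0.1],[0,-0.75,0,0,0.1],[0,-0.75,-0.25,0,0.1],[0,-0.75,-0.25,0,0.1],[0,-0.75,-0.25,0,0.1]],
])

```text
time: 4.9
eef_pos: [0.534, 0.2638, 0.1507]
eef_rot: [-89.9, -0.0, 126.3]
contact_force: [-1.1, -0.7, -0.7]
grip_width: 0.549
```

```bash
python3 - <<'E'
from h import *
s=snap('wrist','w2')
cv2.imwrite('pics/w2b.png',cv2.resize(s['image'],(800,600),interpolation=cv2.INTER_CUBIC)[:,:,::-1])
E
```

```text
(no output)
```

View pics/w2b.png

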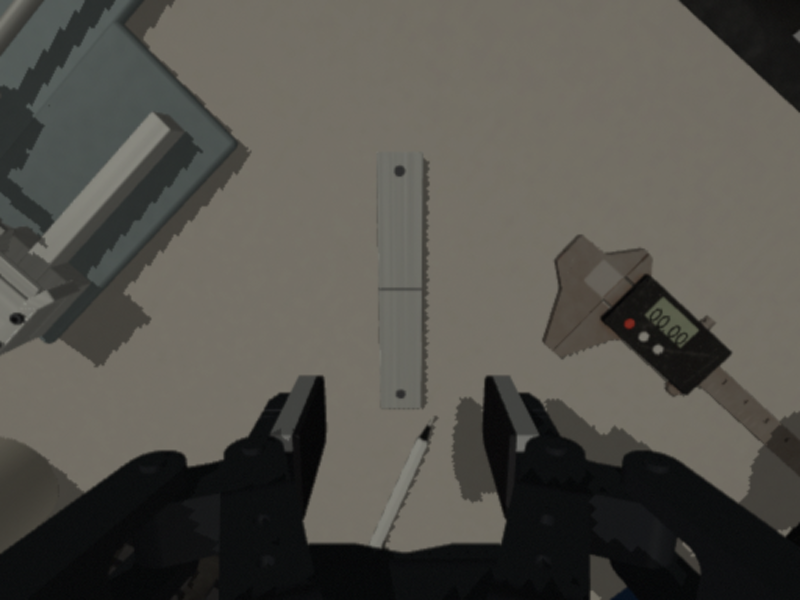

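The strip now lies clear of the calliper, from (401,153) to (401,409). The pen tip is at (430,425), beyond its far end.

```bash
python3 - <<'E'
from h import *
s=load('w2');g=lambda u,v,z:atz(s,(u+.5)/1.5625-.5,(v+.5)/1.5625-.5,z)[:2]
c=[g(*p,.008) for p in((378,153),(422,153),(380,409),(423,408))]
e1=(c[0]+c[1])/2;e2=(c[2]+c[3])/2;d=e2-e1;print(np.linalg.norm(d),np.linalg.norm(c[0]-c[1]),(e1+e2)/2)
yaw=np.degrees(np.arctan2(d[1],d[0]))+90;print('yaw',yaw)
t=(e1+e2)/2
rep([t[0],t[1],.0015],yaw)
print('plate edge',[g(*p,.012).round(4) for p in((240,146),(45,341),(125,24))],'rib',[g(*p,.03).round(4) for p in((155,114),(181,128),(46,245))])
E
```

```text
0.14954281176724893 0.023439487420407842 [0.53636915 0.26235394]
yaw 126.52587870199315
move (array([-0.014,  0.743, -0.011]), np.float64(-0.006)) at [0.533  0.2632 0.1502] [-8.9840e+01 -3.0000e-02  1.2633e+02]
plate edge [array([0.5231, 0.1483]), array([0.6826, 0.1135]), array([0.5075, 0.0726])] rib [array([0.532 , 0.1124]), array([0.5301, 0.1256]), array([0.6213, 0.0979])]
```

Emit:
jog_arm([
  [[-0.014,0.3,-0.011,0,-0.1],[-0.014,0.55,-0.011,0,-0.1],[-0.014,0.68,-0.011,0,-0.1],[-0.014,0.72,-0.011,0,-0.1],[-0.014,0.74,-0.011,0,-0.1],[-0.014,0.743,-0.011,0,-0.1],[-0.014,0.743,-0.011,0,-0.3],[-0.014,0.743,-0.011,0,-0.6],[-0.014,0.743,-0.011,0,-0.8],[-0.014,0.743,-0.011,0,-0.8]],
], squeeze=60)

```text
time: 5.95
eef_pos: [0.5387, 0.2632, 0.005]
eef_rot: [-90.2, 0.1, 126.3]
contact_force: [-1.1, -0.2, 6.3]
grip_width: 0.259
```

Emit:
jog_arm([
  [[0,0,0,0,-0.8],[0,0,0,0,-0.8],[0,-0.05,0,0,-0.8],[0,-0.2,0,0,-0.8],[0,-0.4,0,0.2,-0.8],[0,-0.5,0,0.5,-0.8],[0,-0.5,0,0.8,-0.8],[0,-0.5,0,1,-0.8],[0,-0.5,0,1,-0.8],[0,-0.5,0,1,-0.8]],
])

```text
time: 6.95
eef_pos: [0.5371, 0.2626, 0.103]
eef_rot: [-90.0, -0.0, 96.5]
contact_force: [0.1, -0.4, -2.1]
grip_width: 0.257
```

```bash
python3 - <<'E'
from h import *
s=snap('wrist','w3')
rep([.51,.1228,.12],78.5)
E
```

```text
move (array([-0.679, -0.086,  0.213]), np.float64(0.598)) at [0.5371 0.2626 0.1029] [-90.     0.    96.43]
```

```bash
python3 - <<'E'
from h import *
rep([.596,.035,.22],78.5)
E
```

```text
move (array([-1.164, -0.586, -0.165]), np.float64(0.598)) at [0.5371 0.2626 0.1029] [-90.     0.    96.43]
```

Emit:
jog_arm([
  [[0,-0.25,0,0.1,-0.8],[-0.1,-0.45,-0.05,0.3,-0.8],[-0.3,-0.58,-0.1,0.5,-0.8],[-0.5,-0.586,-0.165,0.598,-0.8],[-0.7,-0.586,-0.165,0.598,-0.8],[-0.85,-0.586,-0.165,0.598,-0.8],[-0.95,-0.586,-0.165,0.598,-0.8],[-1,-0.586,-0.165,0.598,-0.8],[-1,-0.586,-0.165,0.598,-0.8],[-1,-0.586,-0.165,0.598,-0.8]],
])

```text
time: 8.0
eef_pos: [0.5919, 0.0684, 0.2198]
eef_rot: [-90.0, -0.1, 78.4]
contact_force: [-0.0, -0.4, -1.5]
grip_width: 0.254
```

```bash
python3 - <<'E'
from h import *
s=snap('wrist','w4');print(get_obs()['eef_pos'],get_obs()['eef_rot'],get_obs()['contact_force'])
cv2.imwrite('pics/w4b.png',cv2.resize(s['image'],(800,600),interpolation=cv2.INTER_CUBIC)[:,:,::-1])
E
```

```text
[0.59187788 0.06865738 0.21981211] [-8.99712101e+01 -5.24545412e-02  7.84335319e+01] [-0.42825852  0.33611695 -2.09857543]
```

View pics/w4b.png

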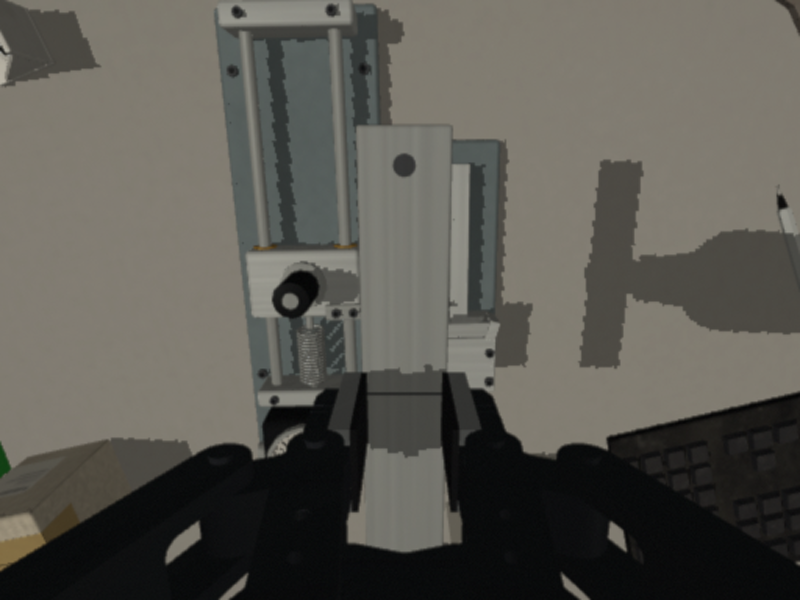

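The wrist view shows the strip hanging true in the fingers, its near end at (404,125). The rib's left edge runs (470,165)–(467,313), the holder is at (480,355) and the knob top at (290,300).

```bash
python3 - <<'E'
from h import *
s=load('w4');g=lambda u,v,z:atz(s,(u+.5)/1.5625-.5,(v+.5)/1.5625-.5,z)[:2]
def ang(n,p,q,z):
    a=g(*p,z);b=g(*q,z);print(n,a.round(4),b.round(4),np.degrees(np.arctan2(*(b-a)[::-1])).round(2),np.linalg.norm(b-a).round(4))
ang('plate R',(217,10),(258,440),.012)
ang('ext L',(499,141),(496.5,310),.012)
ang('ext front',(452,140),(499,141),.012)
ang('rib L',(470,165),(467,313),.03)
ang('rodR',(247,30),(265,245),.04)
ang('rodL',(335,30),(345,245),.04)
ang('front block front edge top',(219,4),(352,2),.05)
ang('holder left edge top',(496,353),(494,385),.05)
print('knob',g(290,300,.084),'strip end', g(404,126,.22))
P=cloud(s)
for n,(u,v) in dict(rib=(461,230),roof=(472,370),holder=(480,355),rod=(256,140),carr=(262,300),knob=(290,300),blk=(285,12),stripnear=(404,200),stripm=(404,340)).items():
    print(n,np.median(P[int(v/1.5625)-1:int(v/1.5625)+2,int(u/1.5625)-1:int(u/1.5625)+2].reshape(-1,3),0).round(4))
E
```

```text
plate R [ 0.4141 -0.0112] [ 0.702  -0.0681] -11.19 0.2935
ext L [0.5239 0.1455] [0.6365 0.1264] -9.66 0.1142
ext front [0.5172 0.1158] [0.5239 0.1455] 77.19 0.0306
rib L [0.5345 0.1224] [0.6289 0.1043] -10.86 0.0962
rodR [0.4361 0.0099] [ 0.556  -0.0136] -11.08 0.1222
rodL [0.4461 0.0587] [0.5662 0.0358] -10.78 0.1222
front block front edge top [0.4235 0.0008] [0.4371 0.0717] 79.12 0.0721
holder left edge top [0.6531 0.1168] [0.6751 0.1121] -12.23 0.0225
knob [0.58457055 0.00468361] strip end [0.51592615 0.08421155]
rib [0.5728 0.1099 0.0313]
roof [0.6608 0.0998 0.0505]
holder [0.6524 0.1064 0.05  ]
rod [ 0.4932 -0.0033  0.0353]
carr [ 0.5894 -0.0238  0.0451]
knob [0.5841 0.0047 0.0858]
blk [0.4325 0.0342 0.0443]
stripnear [0.5344 0.0802 0.2245]
stripm [0.5727 0.0723 0.2242]
```

```bash
python3 - <<'E'
from h import *
rep([.5351,.1170,.06],79.0)
E
```

```text
move (array([0.18 , 0.799, 0.327]), np.float64(-0.019)) at [0.5919 0.0687 0.2198] [-8.997e+01 -5.000e-02  7.843e+01]
```

Emit:
jog_arm([
  [[0.18,0.1,0.2,-0.019,-0.8],[0.18,0.2,0.327,-0.019,-0.8],[0.18,0.4,0.327,-0.019,-0.8],[0.18,0.6,0.327,-0.019,-0.8],[0.18,0.72,0.327,-0.019,-0.8],[0.18,0.8,0.327,-0.019,-0.8],[0.18,0.8,0.327,-0.019,-0.8],[0.18,0.8,0.327,-0.019,-0.8]],
])

```text
time: 8.85
eef_pos: [0.5355, 0.1169, 0.0602]
eef_rot: [-90.0, -0.0, 79.0]
contact_force: [0.1, -1.0, -1.8]
grip_width: 0.259
```

```bash
python3 - <<'E'
from h import *
rep([.5351,.1170,.042],79.0)
a=snap('scene','s5');b=snap('side','d5')
A=cv2.resize(a['image'][165:245,215:315],(600,480),interpolation=cv2.INTER_CUBIC);B=cv2.resize(b['image'][165:245,205:305],(600,480),interpolation=cv2.INTER_CUBIC)
cv2.imwrite('pics/s5b.png',cv2.resize(np.vstack([A,B]),None,fx=.625,fy=.625,interpolation=cv2.INTER_AREA)[:,:,::-1])
E
```

```text
move (array([0.   , 0.091, 0.002]), np.float64(0.001)) at [0.5355 0.1169 0.0602] [-9.001e+01 -2.000e-02  7.902e+01]
```

View pics/s5b.png

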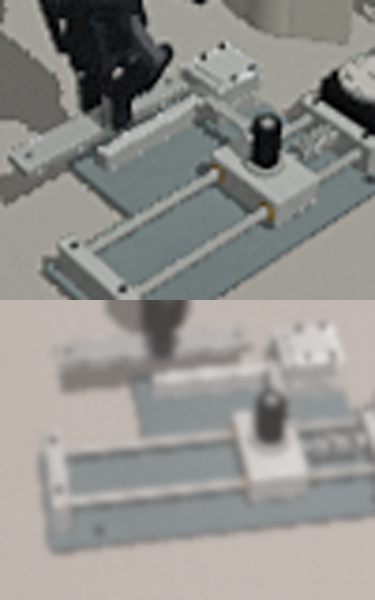

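The strip hovers over the rib line, short of the holder. I'll check lateral alignment from the depth data.

```bash
python3 - <<'E'
from h import *
th=np.radians(-11);a=np.array([np.cos(th),np.sin(th)]);n=np.array([-np.sin(th),np.cos(th)])
for f in('s0','d0','s5','d5','w4','w3'):
    s=load(f);P=cloud(s);ok=s['depth']>0;A=P[...,:2]@a;N=P[...,:2]@n;Z=P[...,2]
    for nm,m in(('roof',(A>.59)&(A<.66)&(N>.17)&(N<.26)&(Z>.045)&(Z<.056)),('rib',(A>.50)&(A<.58)&(N>.2)&(N<.235)&(Z>.025)&(Z<.034)),('strip',(A>.41)&(A<.47)&(N>.17)&(N<.26)&(Z>.055)&(Z<.075))):
        m=m&ok
        if m.sum()>15:print(f,nm,m.sum(),'A',np.percentile(A[m],[2,98]).round(4),'N',np.percentile(N[m],[2,50,98]).round(4),'Z',np.median(Z[m]).round(4))
E
```

```text
s0 roof 183 A [0.5919 0.6427] N [0.1799 0.2146 0.2389] Z 0.0498
s0 rib 111 A [0.5016 0.5786] N [0.2104 0.2154 0.2241] Z 0.0299
d0 roof 192 A [0.5914 0.6444] N [0.1782 0.2127 0.2397] Z 0.0503
d0 rib 117 A [0.5016 0.5784] N [0.2086 0.2136 0.2236] Z 0.0304
s5 roof 182 A [0.5926 0.6431] N [0.1893 0.2147 0.2396] Z 0.0498
s5 rib 106 A [0.5009 0.5774] N [0.2098 0.2157 0.2234] Z 0.0304
s5 strip 141 A [0.4236 0.4678] N [0.2051 0.2154 0.2297] Z 0.0637
d5 roof 195 A [0.5908 0.6442] N [0.1805 0.2123 0.2391] Z 0.0504
d5 rib 109 A [0.5014 0.5784] N [0.2087 0.2141 0.2234] Z 0.0307
d5 strip 118 A [0.4268 0.4691] N [0.2031 0.2127 0.2308] Z 0.0647
w4 roof 1193 A [0.5975 0.6425] N [0.2086 0.2252 0.2384] Z 0.0502
w4 rib 950 A [0.5018 0.5785] N [0.2105 0.2161 0.2219] Z 0.0312
w3 roof 1540 A [0.5968 0.6352] N [0.2128 0.2243 0.2401] Z 0.0503
w3 rib 2291 A [0.5007 0.5782] N [0.2108 0.218  0.2227] Z 0.0311
```

Emit:
jog_arm([
  [[-0.004,0.04,0.002,0,-0.8],[-0.004,0.08,0.002,0,-0.8],[-0.004,0.1,0.002,0,-0.8],[-0.004,0.115,0.002,0,-0.8],[-0.004,0.12,0.002,0,-0.8],[-0.004,0.125,0.002,0,-0.8],[-0.004,0.125,0.002,0,-0.8],[-0.004,0.125,0.002,0,-0.8]],
])

```text
time: 9.75
eef_pos: [0.5349, 0.1152, 0.0351]
eef_rot: [-90.0, -0.0, 78.9]
contact_force: [0.2, 0.3, -0.7]
grip_width: 0.258
```

Emit:
jog_arm([
  [[0,0.003,0,0,-0.8],[0,0.006,0,0,-0.8],[0,0.006,0,0,-0.8]],
])

```text
time: 10.05
eef_pos: [0.5349, 0.1152, 0.035]
eef_rot: [-90.1, -0.0, 78.9]
contact_force: [-1.7, -0.4, 7.1]
grip_width: 0.255
```

Emit:
jog_arm([
  [[0,-0.009,0,0,-0.8],[0,-0.009,-0.03,0,-0.8],[0,-0.009,-0.07,0,-0.8],[0,-0.009,-0.11,0,-0.8],[0,-0.009,-0.14,0,-0.8],[0,-0.009,-0.17,0,-0.8],[0,-0.009,-0.2,0,-0.8],[0,-0.009,-0.2,0,-0.8]],
])

```text
time: 10.85
eef_pos: [0.5752, 0.1074, 0.0354]
eef_rot: [-90.1, -0.0, 78.9]
contact_force: [0.1, -0.1, -1.3]
grip_width: 0.253
```

Emit:
jog_arm([
  [[0,0,-0.02,0,-0.8],[0,0,-0.04,0,-0.8],[0,0,-0.06,0,-0.8],[0,0,-0.08,0,-0.8],[0,0,-0.09,0,-0.8],[0,0,-0.1,0,-0.8],[0,0,-0.1,0,-0.8]],
])

```text
time: 11.55
eef_pos: [0.594, 0.1037, 0.0355]
eef_rot: [-90.0, -0.0, 78.9]
contact_force: [0.9, 1.3, -1.8]
grip_width: 0.256
```

Emit:
jog_arm([
  [[0,0,-0.008,0,-0.8],[0,0,-0.016,0,-0.8],[0,0,-0.024,0,-0.8],[0,0,-0.024,0,-0.8]],
])

```text
time: 11.95
eef_pos: [0.5987, 0.1028, 0.0355]
eef_rot: [-90.0, -0.0, 78.9]
contact_force: [1.3, 1.7, -2.6]
grip_width: 0.254
```

Emit:
jog_arm([
  [[0,0,-0.008,0,-0.8],[0,0,-0.016,0,-0.8],[0,0,-0.024,0,-0.8],[0,0,-0.024,0,-0.8]],
])

```text
time: 12.35
eef_pos: [0.5988, 0.1026, 0.0352]
eef_rot: [-89.5, 0.0, 78.9]
contact_force: [-8.2, 3.2, 3.8]
grip_width: 0.256
```

Emit:
jog_arm([
  [[0,0.006,0.008,0,-0.8],[0,0.01,0.01,0,-0.8],[0,0.01,0.01,0,-0.6],[0,0.01,0.01,0,-0.35],[0,0.01,0.01,0,-0.1],[0,0.01,0.01,0,0],[0,0.01,0.01,0,0],[0,0.01,0.01,0,0]],
])

```text
time: 13.15
eef_pos: [0.6014, 0.1021, 0.0334]
eef_rot: [-90.0, -0.0, 78.9]
contact_force: [-0.5, -0.4, -0.3]
grip_width: 0.503
```

Emit:
jog_arm([
  [[0,-0.1,0,0,0],[0,-0.3,0,0,0],[0,-0.55,0,0,0],[-0.2,-0.8,0,0,0],[-0.35,-0.9,0,0,0],[-0.35,-0.9,0,0,0],[-0.35,-0.9,0,0,0]],
])

```text
time: 13.85
eef_pos: [0.5879, 0.033, 0.2143]
eef_rot: [-90.1, -0.0, 78.8]
contact_force: [0.5, 0.1, 0.2]
grip_width: 0.497
```

```bash
python3 - <<'E'
from h import *
s=snap('wrist','w6');print(get_obs()['eef_pos'],get_obs()['eef_rot'])
cv2.imwrite('pics/w6b.png',cv2.resize(s['image'],(800,600),interpolation=cv2.INTER_CUBIC)[:,:,::-1])
E
```

```text
[0.58727196 0.03371679 0.21299723] [-8.99540800e+01 -3.99261861e-02  7.88913533e+01]
```

View pics/w6b.png

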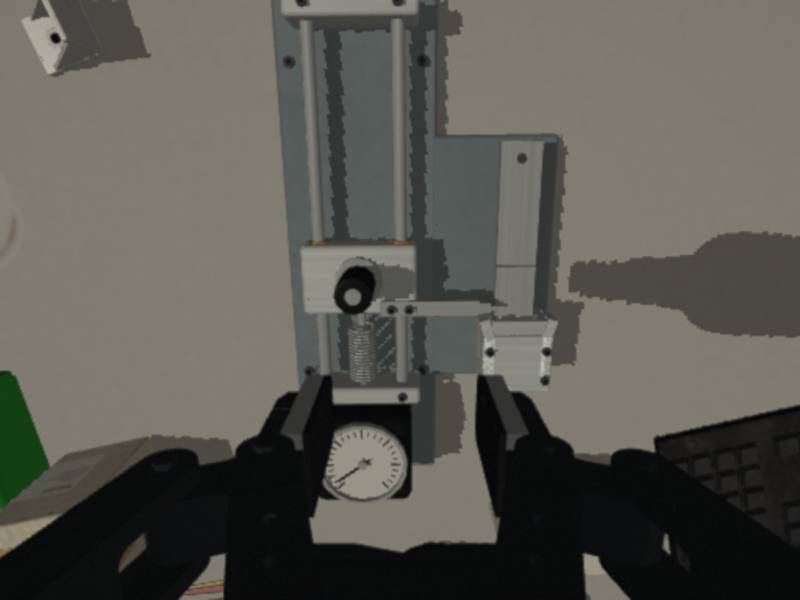

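The strip lies in the holder: free end at (523,141), middle mark at (517,266), holder edge at about (518,318). The index finger crosses at (490,308) and the knob top is at (352,296).

```bash
python3 - <<'E'
from h import *
th=np.radians(-11);a=np.array([np.cos(th),np.sin(th)]);n=np.array([-np.sin(th),np.cos(th)])
s=load('w6');g=lambda u,v,z:atz(s,(u+.5)/1.5625-.5,(v+.5)/1.5625-.5,z)[:2]
def pr(nm,u,v,z):
    p=g(u,v,z);print(nm,p.round(4),'A',(p@a).round(4),'N',(p@n).round(4))
pr('end',523,141,.038);pr('endL',501,141,.038);pr('endR',545,142,.038);pr('mark',517,266,.038);pr('mouth',518,319,.05)
pr('index',485,308.5,.048);pr('index',420,308.5,.048);pr('knobtop',353,296,.084);pr('carrfront',358,246,.045);pr('carrback',358,313,.045);pr('knobbase',360,275,.046)
P=cloud(s);A=P[...,:2]@a;N=P[...,:2]@n;Z=P[...,2]
for nm,m in(('strip',(A>.44)&(A<.59)&(N>.195)&(N<.24)&(Z>.034)&(Z<.044)),('knob',(A>.54)&(A<.61)&(abs(N-.116)<.03)&(Z>.08)&(Z<.09)),('fing',(A>.57)&(A<.605)&(N>.15)&(N<.2)&(Z>.043)&(Z<.056))):
    print(nm,m.sum(),np.percentile(A[m],[1,99]).round(4),np.percentile(N[m],[1,50,99]).round(4),np.median(Z[m]).round(4),np.percentile(Z[m],[5,95]).round(4))
m=(A>.44)&(A<.50)&(N>.195)&(N<.24)&(Z>.034)&(Z<.044);k=(A>.53)&(A<.57)&(N>.195)&(N<.24)&(Z>.034)&(Z<.044)
print(Z[m].mean(),Z[k].mean(),N[m].mean(),N[k].mean())
E
```

```text
end [0.5228 0.1177] A 0.4907 N 0.2153
endL [0.5202 0.105 ] A 0.4906 N 0.2023
endR [0.5259 0.1304] A 0.4913 N 0.2284
mark [0.5966 0.1041] A 0.5658 N 0.216
mouth [0.6273 0.098 ] A 0.5971 N 0.2159
index [0.6171 0.079 ] A 0.5907 N 0.1953
index [0.6092 0.0391] A 0.5906 N 0.1546
knobtop [0.5848 0.0052] A 0.573 N 0.1166
carrfront [0.5637 0.0093] A 0.5516 N 0.1166
carrback [ 6.053e-01 -1.000e-04] A 0.5942 N 0.1154
knobbase [0.5814 0.0066] A 0.5695 N 0.1175
strip 2786 [0.4915 0.5889] [0.2024 0.2144 0.2271] 0.0391 [0.0378 0.0404]
knob 493 [0.5623 0.5824] [0.1067 0.1168 0.1265] 0.0852 [0.083  0.0864]
fing 605 [0.573 0.604] [0.1501 0.1754 0.1997] 0.0482 [0.0448 0.0503]
0.03907980148219313 0.0390847450097402 0.21443956570338205 0.2144844968705127
```

Index to free end measures 99.9 mm along the tester against a nominal 100, and the strip lies flat and centred, so it is fully home. Next is the knob.

```bash
python3 - <<'E'
from h import *
rep([.5848,.0052,.053],79.0)
E
```

```text
move (array([-0.142,  0.8  , -0.015]), np.float64(-0.004)) at [0.5873 0.0337 0.213 ] [-8.995e+01 -4.000e-02  7.889e+01]
```

Emit:
jog_arm([
  [[-0.142,0,-0.015,0,0.1],[-0.142,0.2,-0.015,0,0.1],[-0.142,0.4,-0.015,0,0.1],[-0.142,0.6,-0.015,0,0.1],[-0.142,0.7,-0.015,0,0.1],[-0.142,0.77,-0.015,0,0.1],[-0.142,0.8,-0.015,0,0.1],[-0.142,0.8,-0.015,0,0.1]],
], squeeze=70)

```text
time: 14.7
eef_pos: [0.5839, 0.0061, 0.0515]
eef_rot: [-89.8, 0.0, 79.0]
contact_force: [-0.3, -0.1, 0.2]
grip_width: 0.549
```

Emit:
jog_arm([
  [[0,0,0,0,-0.3],[0,0,0,0,-0.6],[0,0,0,0,-1],[0,0,0,0,-1],[0,0,0,0,-1],[0,0,0,0,-1]],
])

```text
time: 15.3
eef_pos: [0.5857, 0.0047, 0.0544]
eef_rot: [-90.1, 0.0, 78.9]
contact_force: [-1.1, -2.2, 5.1]
grip_width: 0.238
```

Emit:
jog_arm([
  [[0,0,0,0,-0.3],[0,0,0,0,-0.3],[0,-0.02,0,0,-0.3],[0,-0.025,0,0,-0.3],[0,-0.025,0,0,-1],[0,-0.025,0,0,-1],[0,-0.025,0,0,-1],[0,-0.025,0,0,-1],[0,-0.025,0,0,-1]],
])

```text
time: 16.2
eef_pos: [0.5854, 0.0048, 0.0591]
eef_rot: [-90.0, 0.0, 79.0]
contact_force: [-0.8, -2.4, 5.8]
grip_width: 0.23
```

Emit:
jog_arm([
  [[0,0,0.03,0,-1],[0,0,0.07,0,-1],[0,0,0.12,0,-1],[0,0,0.17,0,-1],[0,0,0.22,0,-1],[0,0,0.27,0,-1],[0,0,0.32,0,-1],[0,0,0.37,0,-1],[0,0,0.4,0,-1],[0,0,0.4,0,-1]],
])

```text
time: 17.2
eef_pos: [0.5106, 0.0188, 0.0592]
eef_rot: [-90.6, 0.1, 79.0]
contact_force: [8.4, -6.9, -4.3]
grip_width: 0.232
```

Emit:
jog_arm([
  [[0,0,0.02,0,-1],[0,0,0.04,0,-1],[0,0,0.06,0,-1],[0,0,0.07,0,-1],[0,0,0.07,0,-1],[0,0,0.07,0,-1]],
])

```text
time: 17.8
eef_pos: [0.4984, 0.0211, 0.0592]
eef_rot: [-90.7, 0.1, 79.0]
contact_force: [9.7, -8.3, -4.3]
grip_width: 0.236
```

```bash
python3 - <<'E'
from h import *
s=snap('wrist','w7');o=get_obs();print(o['eef_pos'],o['contact_force'])
snap('scene','s7');snap('side','d7')
cv2.imwrite('pics/w7b.png',cv2.resize(s['image'],(800,600),interpolation=cv2.INTER_CUBIC)[:,:,::-1])
E
```

```text
[0.49838097 0.02108606 0.05923093] [10.24387884 -7.56199296 -4.63956265]
```

View pics/w7b.png

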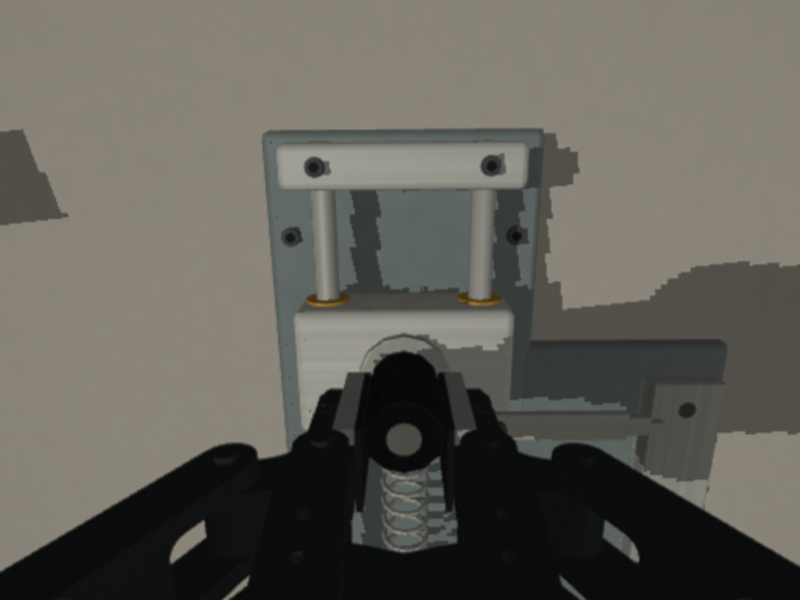

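The index finger crosses at (660,418) and the strip end is at v≈380. The carriage's front top edge is at (405,311) and the block edge at v≈140.

```bash
python3 - <<'E'
from h import *
th=np.radians(-11);a=np.array([np.cos(th),np.sin(th)]);n=np.array([-np.sin(th),np.cos(th)])
def show(f,u,v,z,nm):
    s=load(f);p=atz(s,(u+.5)/1.5625-.5,(v+.5)/1.5625-.5,z)[:2];print(f,nm,(p@a).round(4),(p@n).round(4))
show('w6',358,246,.045,'carrfront');show('w7',405,311,.045,'carrfront')
show('w6',523,141,.038,'end');show('w7',686,380,.038,'end')
show('w7',560,412,.048,'idx hi');show('w7',560,437,.048,'idx lo');show('w6',440,301,.048,'idx hi');show('w6',440,315,.048,'idx lo')
for f in('w6','w7','s0','s7','d0','d7'):
    s=load(f);P=cloud(s);A=P[...,:2]@a;N=P[...,:2]@n;Z=P[...,2];ok=s['depth']>0
    for nm,m in(('fing',(A>.47)&(A<.607)&(N>.155)&(N<.185)&(Z>.0445)&(Z<.053)),('strip',(A>.44)&(A<.59)&(N>.207)&(N<.225)&(Z>.034)&(Z<.044))):
        m=m&ok
        if m.sum()>5:print(f,nm,m.sum(),np.percentile(A[m],[2,50,98]).round(4),np.median(Z[m]).round(4))
E
```

```text
w6 carrfront 0.5516 0.1166
w7 carrfront 0.4625 0.1163
w6 end 0.4907 0.2153
w7 end 0.4896 0.2136
w7 idx hi 0.4966 0.1677
w7 idx lo 0.506 0.1685
w6 idx hi 0.5858 0.167
w6 idx lo 0.5949 0.1672
w6 fing 297 [0.5853 0.5896 0.5945] 0.0481
w6 strip 1960 [0.4917 0.5372 0.5879] 0.0392
w7 fing 1066 [0.4969 0.5013 0.5068] 0.0481
w7 strip 2373 [0.4901 0.51   0.5351] 0.0391
s0 fing 28 [0.5834 0.5882 0.5944] 0.0479
s7 fing 15 [0.4954 0.4985 0.5044] 0.0477
s7 strip 45 [0.4881 0.5021 0.5194] 0.0391
d0 fing 16 [0.5854 0.5909 0.594 ] 0.0486
d7 strip 100 [0.5196 0.5534 0.5875] 0.0395
```

Emit:
jog_arm([
  [[0,0,0.015,0,-1],[0,0,0.03,0,-1],[0,0,0.043,0,-1],[0,0,0.052,0,-1],[0,0,0.057,0,-1],[0,0,0.057,0,-1],[0,0,0.057,0,-1],[0,0,0.057,0,-1]],
])

```text
time: 18.75
eef_pos: [0.4879, 0.0231, 0.0592]
eef_rot: [-90.8, 0.1, 79.0]
contact_force: [10.4, -8.9, -6.9]
grip_width: 0.231
```

```bash
python3 - <<'E'
from h import *
s=snap('wrist','w8');o=get_obs();print(o['eef_pos'],o['contact_force'],o['grip_width'])
th=np.radians(-11);a=np.array([np.cos(th),np.sin(th)]);n=np.array([-np.sin(th),np.cos(th)])
print('TCP moved',.5737-o['eef_pos'][:2]@a)
P=cloud(s);A=P[...,:2]@a;N=P[...,:2]@n;Z=P[...,2]
for nm,m in(('fing',(A>.47)&(A<.607)&(N>.155)&(N<.185)&(Z>.0445)&(Z<.053)),('strip',(A>.44)&(A<.59)&(N>.207)&(N<.225)&(Z>.034)&(Z<.044))):
    print(nm,m.sum(),np.percentile(A[m],[2,50,98]).round(4),np.median(Z[m]).round(4))
cv2.imwrite('pics/w8b.png',cv2.resize(s['image'],(800,600),interpolation=cv2.INTER_CUBIC)[:,:,::-1])
E
```

```text
[0.48788174 0.02304287 0.05922062] [ 9.97637741 -7.75177551 -6.59591253] 0.23344447334918406
TCP moved 0.09917881202537548
fing 1056 [0.4861 0.4906 0.496 ] 0.0481
strip 1800 [0.4901 0.5052 0.5251] 0.0391
```

View pics/w8b.png

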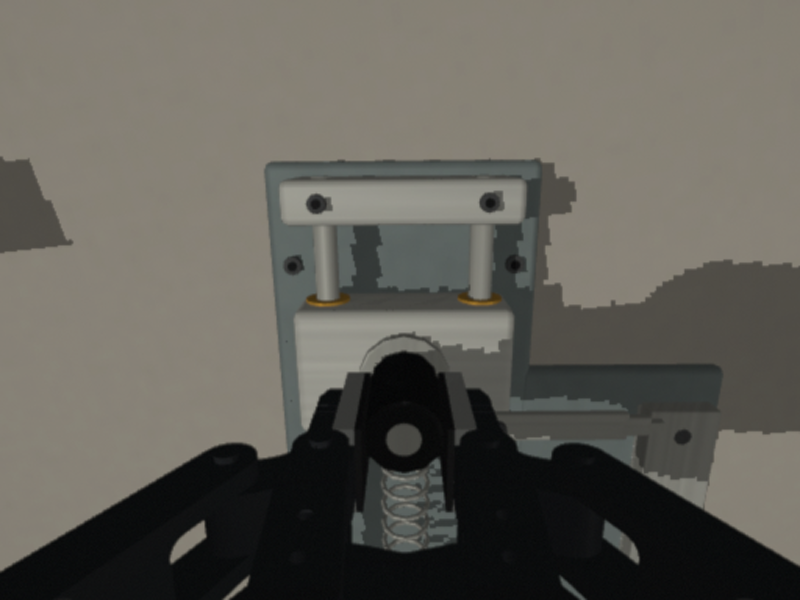

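The index now lies across the strip's free end, both at about v=410, and the knob is held.

Emit:
jog_arm([
  [[0,0,0,0,-1],[0,0,0,0,-1],[0,0,0,0,-1],[0,0,0,0,-1],[0,0,0,0,-1],[0,0,0,0,-1],[0,0,0,0,-1],[0,0,0,0,-1]],
])

```text
time: 19.6
eef_pos: [0.4879, 0.023, 0.0592]
eef_rot: [-90.8, 0.1, 79.0]
contact_force: [9.2, -8.5, -6.8]
grip_width: 0.239
```

```bash
python3 - <<'E'
from h import *
o=get_obs();a=np.array([.98163,-.19081]);print('moved',.5737-o['eef_pos'][:2]@a,o['contact_force'],o['grip_width'])
print(job_done())
E
```

```text
moved 0.09918333100394477 [ 9.1992561  -8.45037825 -6.7546788 ] 0.23861911663403332
the job is handed in; nothing more can be done
None
```

The long strip is fully home in the holder and let go. The carriage is held with its index level with the strip's free end, and the job was handed in at about 19.6 s. No verdict is reported.

- **Long strip:** It was the left one; the right one measured 110 mm. The calliper was touching it at the middle, so I gripped it near one end and dragged it about 70 mm clear. Then I regripped it at the middle and slid it in until it met the stop at about 8 N. Before the pull, the index stood 99.9 mm from the free end (nominal 100), and the strip lay flat and centred to about 1 mm.
- **Carriage:** I pulled the knob out in steps and never went past the mark. At the last check the arm had moved 99.2 mm and the camera put the index at 99.6 mm. That leaves the index within about 1 mm of the strip's end.
- **Hold:** The arm position did not change over the last 0.8 s, with a sideways force of about 12 N.
- **Disagreements:** Different views placed the strip's end 1 to 2 mm apart. Closing on the knob showed an upward force of about 5 N. I put it down to the pads swinging forward as they shut, because lifting 5 mm and regripping did not change it.
- **Bystanders:** I did not measure the other loose things again at the end. The calliper had not visibly moved when I looked after the drag.

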